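# Open the sliding lid of a bottle gift box

## Robot

A 6-joint arm with a two-finger parallel gripper is mounted at the origin on the work surface. World frame = base frame: x ahead of the robot, y to its left, z up, the work surface at z = 0. Lengths are in m, angles in rad, forces in N, time in s.
With the tool pointing down it reaches from about 0.3 to 0.775 m from the base axis. Payload 14.6 kg.
Tool frame: the origin (TCP) lies at the very end of the fingers, on their centre line; the grasp point (between the pads) lies ctrl.tcp_to_grasp behind it (ctrl.tcp_to_grasp is the distance from the TCP to the grasp point, in m); x points along the fingers, y is the direction in which the jaws open and shut, and the axes are right-handed (so a half turn about x gives the same grasp; the last joint's range is limited). The gripper opens to 94 mm and grips with 3 to 60 N. Pads are 16 mm wide; open, the fingers measure 119 mm over their backs; the gripper's body (75 mm by 177 mm) begins 78 mm behind the grasp point.
Start: joints at [-1.283, 0.3, 1.521, -0, 1.321, -0.067], TCP at [0.191, -0.516, 0.205] pointing down, gripper open.
Joint ranges: [-3.03, 3.03], [-0.79, 2.21], [0.23, 2.52], [-1.04, 4.18], [0, 3.07], [-2.55, 2.55]. Speed limits (rad/s): [2.22, 2.22, 2.57, 3.14, 3.14, 3.14].

## Interface

Orientations are given as [roll, pitch, yaw] about the fixed x, y, z axes, in that order (R = Rz(yaw) Ry(pitch) Rx(roll)).
In Python, from station import ctrl gives the robot as it stands.
- The arm moves only by the tool play_rows, never from a script. Its argument "increments" is a list that holds one entry, the list of rows, each a list of 5 numbers: the closure in counts, from 0 (fully open) to 255 (shut), then the shift along the tool's x, y, z in cm, then the turn about the tool's x in degrees. A call has 1 to 12 rows; each row shifts and turns the commanded pose from where the row before left it, along the tool's axes as they then stand; what a row does not reach is not made up. A row lasts 1/12 s, in which the tool goes at most 41.7 mm and 7.16 degrees, less where a joint would pass 70% of its speed; a pose out of reach is approached as far as the arm can. A call is refused whole if a number of a shift passes 4.17 or a number of a turn 7.16, either way. A call with a gripper value outside its range is refused whole. The fingers move at their own pace and stop on an object; "newtons" is the grip in N (left out, the last holds). Time passes only in rows, so rows that do not move let the fingers close. It gives the time, the measured TCP pose, the force and the opening at its end, in the units of the state.
- ctrl.get_obs(): the state, without advancing time (a new reading comes with each control period).
- ctrl.camera(name): name is "scene" or "top" or "wrist"; returns the picture (400x640x3 uint8, red, green, blue); there is no depth.
- ctrl.calibration(name): a dict with "fx", "fy", "cx", "cy" (pixels), "rvec" (rotation vector, rad) and "tvec" (3), from world to camera coordinates, as OpenCV has them; the wrist camera has in their place "T_tool_cam" (4x4, takes a point from camera to tool coordinates, whose origin is the TCP and whose axes are the tool frame's). Camera axes: x right, y down, z forward; pixel columns grow to the right and rows downward; lengths in m; the calibration is good to about 2 mm. A picture is of the moment at which its call begins: read the wrist's pose just before it. calibration takes no time and is no camera call.
- ctrl.hand_in(): hands the job in, once; it reports no verdict.
The state is a dict: "time_s": time; "qpos": joint angles; "joint_vel": joint speeds; "tau": joint torques, N m; "ee_pos": TCP position; "eef_rot": TCP orientation; "force": force on the tool from outside, world axes, zero at the start; "moment": the same for the moment, N m; "grip_width": finger opening in m.
Only numpy, scipy, OpenCV 4.12 (cv2) and the standard library are available. Lean on these libraries where they do the work, as an engineer would, in place of code of your own. Each camera call takes 0.05 s, during which the arm holds its last target.

## Task

Open the wooden gift box so that a bottle can be packed in it: lift the pull end of its sliding lid over the stop lip, slide the lid out along the grooves, and lay it flat on the black rubber bar mat with the pull up. Set the lid down without dropping it, and leave the other things on the counter where they are.

Things in the scene. Friction and masses are not known exactly. Their poses are not given: they have to be found in the camera images.
- giftbox: Open-topped brown wooden bottle gift box, fixed to the counter, 210 mm long (its x) x 108 mm wide (its y) x 94 mm tall; origin: centre of its underside, z up. Its front end, with the dark stop lip, is at -x; the lid comes out towards -x, running in grooves in the two long sides.
- box_groove (a point): Mid-width, level with the groove floors (74 mm above the counter), at the front end of the groove roofs (box x = -15 mm). Grooves are 12 mm high (lid 6 mm, so 6 mm slack) with 2 mm side play each side. The roofs cover only the 120 mm behind this point; in front the grooves are open above. Drawn out 110 mm or more, the lid is clear of the roofs and can be lifted away. Axes as the box's.
- box_lip (a point): Middle of the top edge of the stop lip on the box's front wall: a dark bar across the box, 5 mm high above the groove floors, 5 mm thick. It blocks the lid until the lid's front end is raised over it; the slack lets that end rise up to 10 mm with the rear still in the grooves (7 to 9 mm is a good lift). Axes as the box's.
- lid_center (a point): Centre of the pale plywood lid's plate (mid-thickness): 190 mm long (x) x 94 mm wide (y) x 6 mm thick, about 0.12 kg with its pull. Its front (pull) end is at -x; z points up out of the side with the pull. It starts shut in the grooves, front end 1 to 2 mm behind the lip.
- lid_pull (a point): Grasp point on the lid's pull: a dark wooden block on top of the lid, 40 mm long (lid's x) x 20 mm wide (lid's y) x 32 mm tall above the lid's top face, centred 65 mm in front of the lid's centre. This point is 22 mm above the lid's top face, 10 mm below the block's top, 25 mm above lid_center. Axes as the lid's.
- lid_front (a point): Middle of the lid's front edge, at its underside, 95 mm in front of the lid's centre. Axes as the lid's.
- mat: Black rubber bar mat, fixed flat on the counter, 180 mm (its x) x 280 mm (its y) x 8 mm thick; origin: centre of its underside, z up.
- bottle: Bystander, to be left where it is: stubby brown glass bottle standing upright, 62 mm diameter, 175 mm tall; origin: centre of its underside.
- can_blue: Bystander, to be left where it is: slim drinks can with a blue sleeve, 58 mm diameter, 145 mm tall; origin: centre of its underside.
- can_green: Bystander, to be left where it is: slim drinks can with a green sleeve, 58 mm diameter, 145 mm tall; origin: centre of its underside.
- glass: Bystander, to be left where it is: clear tasting glass, mouth up, 68 mm diameter, 105 mm tall; origin: centre of its underside.
- label_roll: Bystander, to be left where it is: orange roll of labels standing on its end, 112 mm diameter, 90 mm tall; origin: centre of its underside.
- coasters: Bystander, to be left where it is: stack of round coasters, 96 mm diameter, 24 mm tall; origin: centre of its underside.
- opener: Bystander, to be left where it is: flat steel bottle opener with red grip, lying on the counter, 150 x 40 mm, 4 mm thick (5 mm at the grip), long side along its y; origin: centre of its underside.

How it is judged:
By the outcome, as a careful person would: the job done as asked, in the order asked, and still so for the second after the job is handed in, with the robot touching nothing.
It also fails if it takes over 43 s, if anything falls off the work surface, if the arm or the gripper's body presses on something with over 40 N, if the wrist force passes 120 N, or if a joint passes its speed limit or range.

## Working session

There is one attempt and no reset: what is moved stays moved. The work goes in short steps, Python scripts to look and compute and a tool call to move; the robot and the scene stay as the last step left them, time stands still between calls to the robot, and variables do not carry over. Pictures are saved under pics/ and viewed, and the job is handed in when it is done.

Besides the shell and the picture viewer there is one more tool, called after ">>>" by a JSON object that holds its "name" and its "arguments", one argument or row to a line. play_rows: Moves the arm, as the interface text tells. Its arguments: {"type":"object","properties":{"increments":{"type":"array"},"newtons":{"type":"number"}},"required":["increments"]}

```bash
mkdir -p pics; ls
python3 - <<'E'
from station import ctrl
import cv2
o=ctrl.get_obs(); print(o); print(ctrl.tcp_to_grasp)
for n in ["scene","top"]:
    im=ctrl.camera(n); cv2.imwrite(f"pics/{n}0.png",im[:,:,::-1]); print(n,ctrl.calibration(n))
print(ctrl.calibration("wrist"))
E
```

```text
pics
{'time_s': 0.0, 'qpos': array([-1.28265244e+00,  3.00470889e-01,  1.52157529e+00, -5.56548596e-06,
        1.32068795e+00, -6.65955720e-02]), 'joint_vel': array([-0.0020526 ,  0.00080254,  0.00131205, -0.00012927, -0.00112499,
       -0.00308051]), 'tau': array([-3.50851406e-04, -5.31807554e+01, -3.52737880e+01,  7.08269281e-02,
        2.43939960e-02, -8.35335845e-05]), 'ee_pos': array([ 0.19096513, -0.51550853,  0.20488889]), 'eef_rot': array([-1.63266934,  1.56965483,  1.86366415]), 'force': array([ 1.34987032e-04, -6.49401985e-01,  4.33809531e-01]), 'moment': array([-0.00960876,  0.00470227, -0.00324167]), 'grip_width': 0.09366677013567552}
0.0188
scene {'fx': 449.34015031279125, 'fy': 449.34015031279125, 'cx': 315.42378453772443, 'cy': 189.374386066859, 'rvec': array([ 1.70240561,  2.00235166, -0.70984837]), 'tvec': array([ 0.02073693, -0.40573133,  1.48042984])}
top {'fx': 491.1103642098696, 'fy': 491.1103642098696, 'cx': 316.32144183032653, 'cy': 191.4093340880519, 'rvec': array([ 2.0830964 , -2.13869821,  0.19330996]), 'tvec': array([0.11127372, 0.59173379, 1.13905047])}
{'fx': 318.6481415968617, 'fy': 318.6481415968617, 'cx': 317.56483161781665, 'cy': 196.98334171192604, 'T_tool_cam': array([[ 2.71766666e-04, -2.68387525e-01,  9.63310990e-01,
        -1.78463100e-01],
       [ 9.99999963e-01,  4.87495322e-05, -2.68535179e-04,
        -1.00180069e-03],
       [ 2.51105320e-05,  9.63311027e-01,  2.68387528e-01,
        -7.96093676e-02],
       [ 0.00000000e+00,  0.00000000e+00,  0.00000000e+00,
         1.00000000e+00]])}
```

View pics/scene0.png

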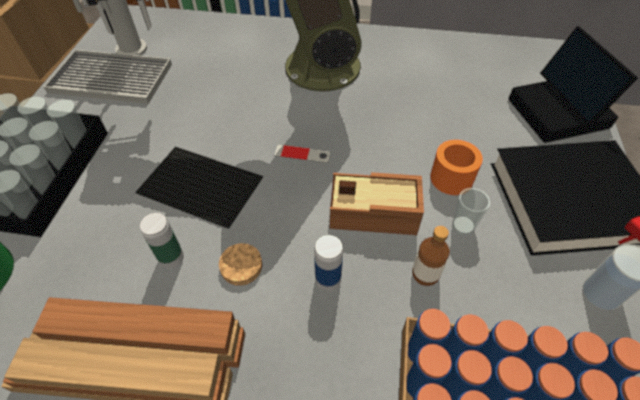

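View pics/top0.png

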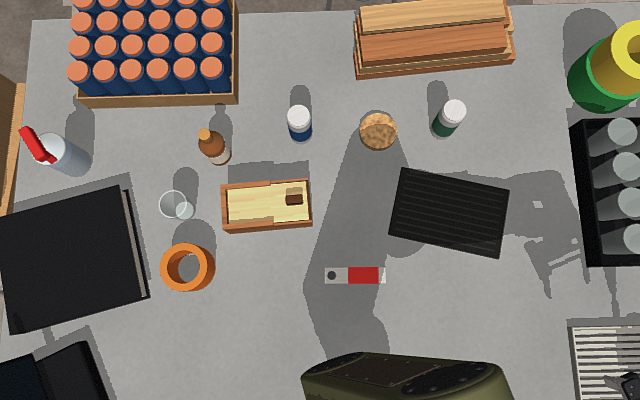

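```bash
cat > h.py <<'E'
import numpy as np, cv2
from station import ctrl
from scipy.spatial.transform import Rotation as R
def cam(n,obs=None):
    c=ctrl.calibration(n); K=np.array([[c['fx'],0,c['cx']],[0,c['fy'],c['cy']],[0,0,1]])
    if n!='wrist':
        Rm=cv2.Rodrigues(np.array(c['rvec']))[0]; t=np.array(c['tvec'])
    else:
        T=np.eye(4); T[:3,:3]=R.from_euler('xyz',obs['eef_rot']).as_matrix(); T[:3,3]=obs['ee_pos']
        T=np.linalg.inv(T@np.array(c['T_tool_cam'])); Rm=T[:3,:3]; t=T[:3,3]
    return K,Rm,t
def proj(c,P):
    K,Rm,t=c; p=(np.atleast_2d(P)@Rm.T+t)@K.T; return p[:,:2]/p[:,2:]
def onz(c,uv,z):
    K,Rm,t=c; C=-Rm.T@t; d=Rm.T@np.linalg.inv(K)@np.array([*uv,1.]); return C+d*(z-C[2])/d[2]
def tri(c1,u1,c2,u2):
    P=[c[0]@np.c_[c[1],c[2]] for c in (c1,c2)]
    X=cv2.triangulatePoints(P[0],P[1],np.array(u1,float).reshape(2,1),np.array(u2,float).reshape(2,1)); return (X[:3]/X[3]).ravel()
E
python3 - <<'E'
from h import *
for n in("scene","top"):
    c=cam(n); print(n,proj(c,[[0,0,0],[.19,-.516,.205],[.5,0,0],[.5,-.3,0],[.5,.3,0]]).round())
for n,x0,y0,x1,y1,s in (("scene",320,160,440,240,6),("top",210,165,330,245,6)):
    im=cv2.imread(f"pics/{n}0.png")[y0:y1,x0:x1]; cv2.imwrite(f"pics/{n}0_crop.png",cv2.resize(im,None,fx=s,fy=s,interpolation=cv2.INTER_CUBIC))
E
```

```text
scene [[322.  66.]
 [129.  30.]
 [292. 182.]
 [182. 169.]
 [408. 196.]]
top [[364. 447.]
 [630. 369.]
 [356. 232.]
 [475. 229.]
 [237. 235.]]
```

View pics/scene0_crop.png

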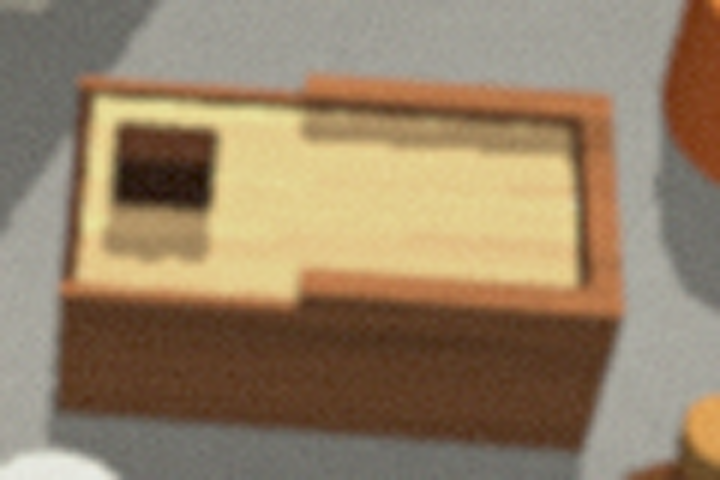

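View pics/top0_crop.png

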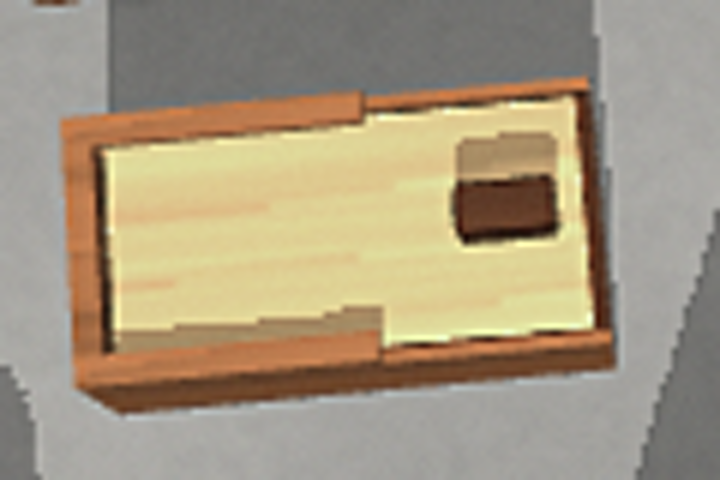

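```bash
cat > fit.py <<'E'
from h import *
from scipy.optimize import least_squares
S=lambda u,v:np.array([u/6+320,v/6+160]); T=lambda u,v:np.array([u/6+210,v/6+165])
cs,ct=cam("scene"),cam("top")
print("pull top ctr",tri(cs,S(166,144),ct,T(508,208)))
print("rear -y",tri(cs,S(622,315),ct,T(65,120)),"rear +y",tri(cs,S(608,97),ct,T(78,385)))
ob=[(cs,S(622,315),(105,-54,94)),(cs,S(608,97),(105,54,94)),(cs,S(57,410),(-105,-54,0)),(cs,S(580,447),(105,-54,0)),(cs,S(305,75),(-15,54,94)),
(ct,T(65,120),(105,-54,94)),(ct,T(78,385),(105,54,94)),(ct,T(120,412),(105,54,0)),(ct,T(362,92),(-15,-54,94)),(ct,T(614,370),(-105,54,0))]
def W(p,P): return np.r_[p[:2],p[3] if len(p)>3 else 0]+R.from_euler('z',p[2]).apply(np.array(P)/1000)
f=lambda p:np.concatenate([proj(c,W(p,P))[0]-u for c,u,P in ob])
r=least_squares(f,[.5,.15,1.57,0],loss='soft_l1'); print("box",r.x,np.degrees(r.x[2])); print(f(r.x).reshape(-1,2).round(1))
p=r.x
print("pred pull top ctr",W(p,(-105+5+1.5+30,0,74+6+32)))
# mat: corners from top image, z .008
m=[(403,168),(509,190),(499,258),(389,236)]
X=np.array([onz(ct,u,.008) for u in m]); print("mat",X.round(3),X.mean(0),[np.linalg.norm(X[i]-X[i-1]).round(3) for i in range(4)])
m2=[(178,149),(262,183),(226,223),(137,188)]
X=np.array([onz(cs,u,.008) for u in m2]); print("mat s",X.round(3),X.mean(0))
E
python3 fit.py
python3 - <<'E'
import cv2
for n,x0,y0,x1,y1,s in (("scene",130,140,270,230,5),("top",380,160,520,265,5)):
    im=cv2.imread(f"pics/{n}0.png")[y0:y1,x0:x1]; cv2.imwrite(f"pics/{n}0_mat.png",cv2.resize(im,None,fx=s,fy=s,interpolation=cv2.INTER_CUBIC))
E
```

```text
pull top ctr [0.56730298 0.1483384  0.10264794]
rear -y [0.61073932 0.32511823 0.08831051] rear +y [0.50434356 0.31827083 0.08791409]
box [ 0.56390162  0.21749588  1.63400386 -0.00532173] 93.62152484703446
[[-0.5  0.1]
 [-0.3 -0.5]
 [-0.8  0.2]
 [-0.4  1. ]
 [-0.5 -0.3]
 [-0.9 -0.2]
 [-0.8  0.4]
 [-0.2  0.3]
 [-0.5  0. ]
 [-0.2 -0.1]]
pred pull top ctr [0.56822846 0.14913267 0.10667827]
mat [[ 0.66  -0.127  0.008]
 [ 0.595 -0.391  0.008]
 [ 0.425 -0.35   0.008]
 [ 0.486 -0.082  0.008]] [ 0.54135947 -0.23768744  0.008     ] [np.float64(0.179), np.float64(0.272), np.float64(0.175), np.float64(0.274)]
mat s [[ 0.439 -0.333  0.008]
 [ 0.521 -0.074  0.008]
 [ 0.656 -0.13   0.008]
 [ 0.587 -0.389  0.008]] [ 0.55082265 -0.23166308  0.008     ]
```

View pics/scene0_mat.png

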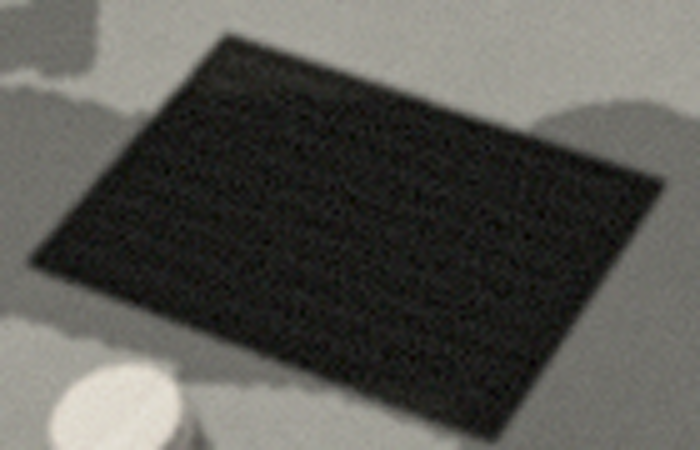

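View pics/top0_mat.png

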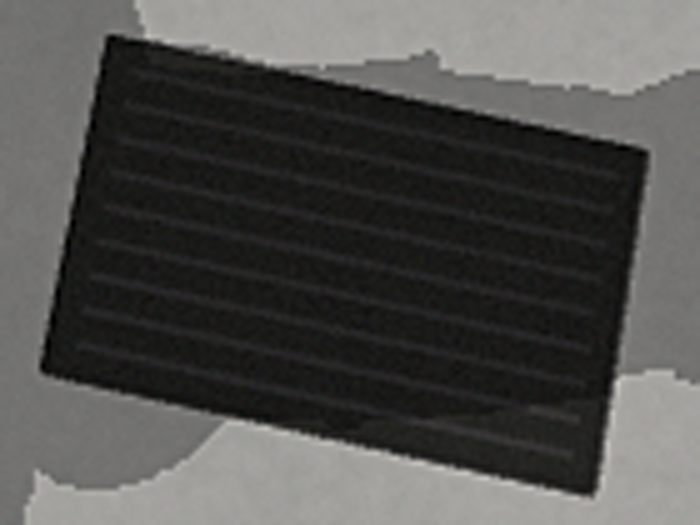

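```bash
sed -i 's#u/6+320,v/6+160#u/6+319.58,v/6+159.58#; s#u/6+210,v/6+165#u/6+209.58,v/6+164.58#' fit.py
cat >> fit.py <<'E'
print("--mat fit")
MT=[np.array(q)/5+[379.6,159.6] for q in [(107,35),(648,151),(594,496),(41,372)]]
MS=[np.array(q)/5+[129.6,139.6] for q in [(493,440),(30,263),(228,33),(665,183)]]
mm=[(90,140,8),(90,-140,8),(-90,-140,8),(-90,140,8)]
g=lambda p:np.concatenate([proj(ct,W(p,P))[0]-u for u,P in zip(MT,mm)]+[proj(cs,W(p,P))[0]-u for u,P in zip(MS,mm)])
r=least_squares(g,[.55,-.23,.2,0]); print(r.x,np.degrees(r.x[2])); print(g(r.x).reshape(-1,2).round(1))
E
python3 fit.py
```

```text
pull top ctr [0.56798219 0.14834377 0.10498562]
rear -y [0.61128444 0.32478712 0.09067396] rear +y [0.50506924 0.31790913 0.09031278]
box [ 0.56452124  0.21713549  1.63304277 -0.00296311] 93.56645847727857
[[-0.1  0.2]
 [ 0.2 -0.5]
 [-0.6  0.2]
 [-0.   1.1]
 [-0.1 -0.4]
 [-0.5 -0.3]
 [-0.5  0.4]
 [ 0.1  0.4]
 [-0.  -0. ]
 [ 0.3  0. ]]
pred pull top ctr [0.56878237 0.14876815 0.10903689]
mat [[ 0.66  -0.127  0.008]
 [ 0.595 -0.391  0.008]
 [ 0.425 -0.35   0.008]
 [ 0.486 -0.082  0.008]] [ 0.54135947 -0.23768744  0.008     ] [np.float64(0.179), np.float64(0.272), np.float64(0.175), np.float64(0.274)]
mat s [[ 0.439 -0.333  0.008]
 [ 0.521 -0.074  0.008]
 [ 0.656 -0.13   0.008]
 [ 0.587 -0.389  0.008]] [ 0.55082265 -0.23166308  0.008     ]
--mat fit
[ 0.5438506  -0.23695856 -0.24916585 -0.00767081] -14.276151560571824
[[-0.1 -0.1]
 [-0.   0.1]
 [-0.1  0.5]
 [-0.6  0.4]
 [ 0.   0.7]
 [-1.2  0.2]
 [-0.3 -0.2]
 [ 0.5 -0.2]]
```

```bash
cat > nav.py <<'E'
from h import *
def nav(x,y,tz,az):
    """tool increments to get TCP to x,y,tz with tool y azimuth az deg"""
    o=ctrl.get_obs(); M=R.from_euler('xyz',o['eef_rot']).as_matrix()
    d=M.T@(np.array([x,y,tz])-o['ee_pos'])
    a=np.degrees(np.arctan2(M[1,1],M[0,1])); t=(a-az+90)%180-90
    print("t",round(o['time_s'],2),"tcp",o['ee_pos'].round(4),"toolx",M[:,0].round(3),"az_y",round(a,2),"grip",round(o['grip_width'],4),"F",o['force'].round(1))
    print("shift cm (before turn)",(d*100).round(2),"turn about x deg",round(t,2),"q",o['qpos'].round(2))
E
python3 - <<'E'
from nav import *
nav(.568,.149,.23,3.57)
c=cam("top")
for n,u,z in(("blue",(299,110),.145),("green",(453,109),.145),("bottle",(205,134),.175),("coast",(378,127),.024)): print(n,onz(c,u,z).round(3))
E
```

```text
t 0.1 tcp [ 0.191  -0.5155  0.2049] toolx [-0.     0.001 -1.   ] az_y -69.67 grip 0.0937 F [ 0.1  1.2 -0.6]
shift cm (before turn) [ -2.45 -49.22 -58.44] turn about x deg -73.24 q [-1.28  0.3   1.52  0.    1.32 -0.07]
blue [0.773 0.13  0.145]
green [ 0.764 -0.229  0.145]
bottle [0.711 0.343 0.175]
coast [ 0.766 -0.067  0.024]
```

>>> {"name": "play_rows", "arguments": {
  "increments": [
    [[0,-0.2,-2.0,-2.4,0],[0,-0.2,-2.4,-2.9,0],[0,-0.2,-2.4,-2.9,0],[0,-0.2,-2.4,-2.9,0],[0,-0.2,-2.4,-2.9,0],[0,-0.2,-2.4,-2.9,0],[0,-0.2,-2.4,-2.9,0],[0,-0.2,-2.4,-2.9,0],[0,-0.2,-2.4,-2.9,0],[0,-0.2,-2.4,-2.9,0],[0,-0.2,-2.4,-2.9,0],[0,-0.2,-2.4,-2.9,0]]
  ]
}}

```text
time_s: 1.1
ee_pos: [0.4145, -0.1284, 0.2295]
eef_rot: [-1.897, 1.571, 1.6]
force: [0.2, -1.2, 0.6]
grip_width: 0.0937
```

>>> {"name": "play_rows", "arguments": {
  "increments": [
    [[0,0,-2.4,-2.9,0],[0,0,-2.4,-2.9,0],[0,0,-2.4,-2.9,0],[0,0,-2.4,-2.9,0],[0,0,-2.4,-2.9,0],[0,0,-2.4,-2.9,0],[0,0,-2.4,-2.9,0],[0,0,-2.0,-2.0,0],[0,0,-1.0,-1.0,0]]
  ]
}}

```text
time_s: 1.85
ee_pos: [0.5643, 0.1393, 0.2286]
eef_rot: [-0.474, 1.57, 3.024]
force: [-0.0, 0.3, 0.9]
grip_width: 0.0943
```

>>> {"name": "play_rows", "arguments": {
  "increments": [
    [[0,0,0,0,-7],[0,0,0,0,-7],[0,0,0,0,-7],[0,0,0,0,-7],[0,0,0,0,-7],[0,0,0,0,-7],[0,0,0,0,-7],[0,0,0,0,-7],[0,0,0,0,-7],[0,0,0,0,-7],[0,0,0,0,-3.2],[0,0,0,0,0]]
  ]
}}

```text
time_s: 2.85
ee_pos: [0.5636, 0.1363, 0.2291]
eef_rot: [-1.463, 1.57, -2.969]
force: [0.3, 0.0, -0.5]
grip_width: 0.0942
```

Run:
```python
from nav import *
import json
nav(.568,.149,.23,3.57)
o=ctrl.get_obs(); im=ctrl.camera("wrist"); cv2.imwrite("pics/w1.png",im[:,:,::-1])
json.dump([list(o['eef_rot']),list(o['ee_pos'])],open("w1.json","w"))
```

```text
t 2.85 tcp [0.5636 0.1363 0.2291] toolx [-0.001 -0.    -1.   ] az_y 3.68 grip 0.0942 F [ 0.3  0.  -0.5]
shift cm (before turn) [-0.09  0.52 -1.24] turn about x deg 0.11 q [0.17 0.35 1.4  0.   1.39 0.11]
```

View pics/w1.png

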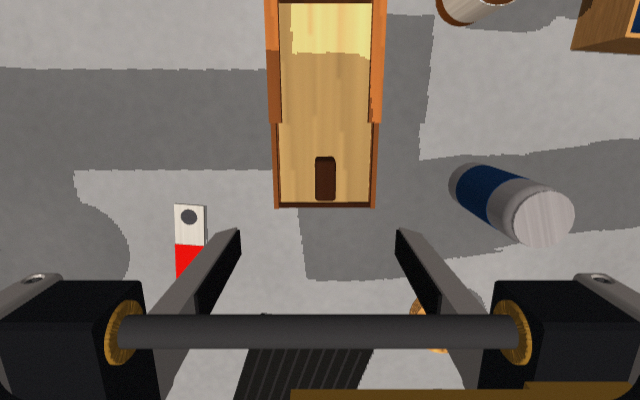

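>>> {"name": "play_rows", "arguments": {
  "increments": [
    [[0,0,0.2,-2,0],[0,0,0.3,-3,0],[0,0,0,-1,0],[0,0,0,0,0],[0,0,0,0,0]]
  ]
}}

```text
time_s: 3.32
ee_pos: [0.5649, 0.1964, 0.2292]
eef_rot: [-0.895, 1.57, -2.404]
force: [-0.5, -1.1, 0.3]
grip_width: 0.094
```

Run:
```python
from nav import *
import json
nav(.568,.149,.23,3.57)
o=ctrl.get_obs(); im=ctrl.camera("wrist"); cv2.imwrite("pics/w2.png",im[:,:,::-1])
json.dump([list(o['eef_rot']),list(o['ee_pos'])],open("w2.json","w"))
a=cv2.imread("pics/w1.png")[110:215,260:390]; b=cv2.imread("pics/w2.png")[150:290,255:385]
cv2.imwrite("pics/w1c.png",cv2.resize(a,None,fx=5,fy=5,interpolation=cv2.INTER_NEAREST)); cv2.imwrite("pics/w2c.png",cv2.resize(b,None,fx=4,fy=4,interpolation=cv2.INTER_NEAREST))
cv2.imwrite("pics/w2v.png",im[:,:,::-1])
```

```text
t 3.32 tcp [0.5649 0.1964 0.2292] toolx [-0. -0. -1.] az_y 3.51 grip 0.094 F [-0.5 -1.1  0.3]
shift cm (before turn) [-0.08  0.02  4.75] turn about x deg -0.06 q [ 0.27  0.39  1.34 -0.    1.41  0.21]
```

View pics/w2.png

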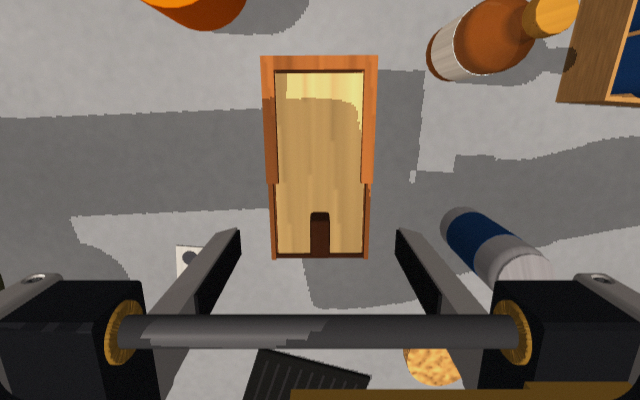

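View pics/w1c.png

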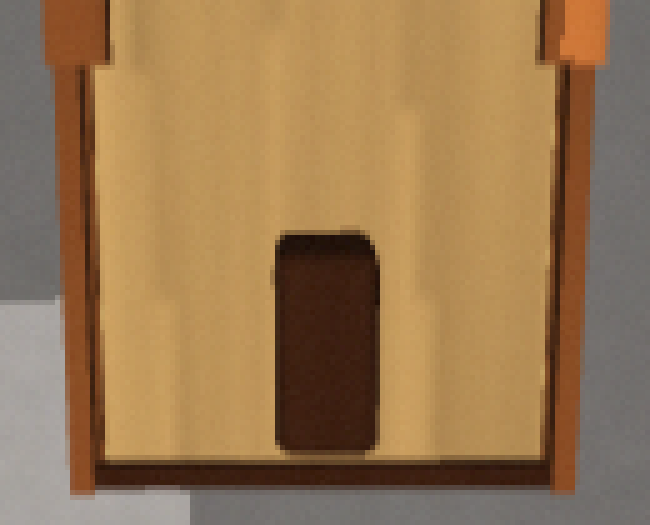

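View pics/w2c.png

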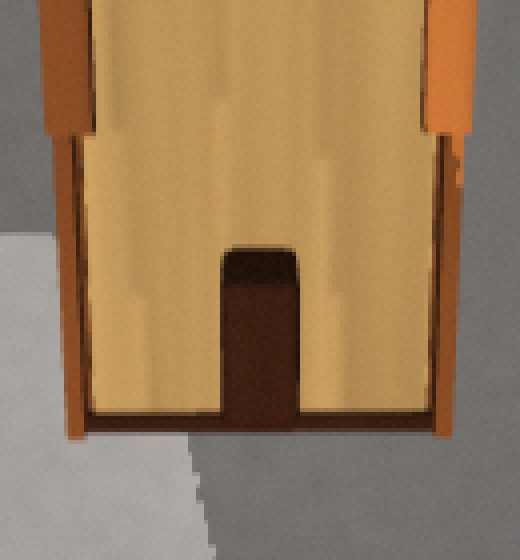

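```bash
cat > fit2.py <<'E'
from h import *
import json
from scipy.optimize import least_squares
L=lambda f:cam("wrist",dict(zip(("eef_rot","ee_pos"),map(np.array,json.load(open(f))))))
w1,w2=L("w1.json"),L("w2.json")
print("pull rear top mid",tri(w1,(325.3,160.9),w2,(319.6,220.5)))
print("pull front top mid",tri(w1,(325.3,200.3),w2,(319.6,257.5)))
ob=[(w1,(273.5,208),(-105,54)),(w1,(374.5,208),(-105,-54)),(w2,(271.5,259),(-105,54)),(w2,(367.5,259),(-105,-54))]
print("front corners",tri(w1,(273.5,207.8),w2,(271.5,259)),tri(w1,(374.5,207.8),w2,(367.5,259)))
print("roof corners",tri(w1,(268.5,122.5),w2,(265.25,182.75)),tri(w1,(381.3,122.5),w2,(373,182.75)))
print("rear corners z94",onz(w2,(260,55),.094),onz(w2,(377.3,55),.094))
for z in(.094,):
  a=onz(w1,(268.5,122.5),z);b=onz(w1,(381.3,122.5),z);print("roof z94",a,b,np.linalg.norm(a-b),np.degrees(np.arctan2(*(b-a)[[1,0]])))
  a=onz(w2,(265.25,182.75),z);b=onz(w2,(373,182.75),z);print("roof z94",a,b,np.linalg.norm(a-b),np.degrees(np.arctan2(*(b-a)[[1,0]])))
for c,u,v,r in((w1,325.3,160.9,200.3),(w2,319.6,220.5,257.5)): print("pull z112",onz(c,(u,v),.112),onz(c,(u,r),.112))
E
python3 fit2.py
```

```text
pull rear top mid [0.56979571 0.16837177 0.10798779]
pull front top mid [0.5721265  0.13195531 0.11593109]
front corners [0.51937939 0.11068582 0.08323324] [0.62628571 0.11817458 0.08500036]
roof corners [0.51255556 0.1994381  0.09050423] [0.62171221 0.2065158  0.09197036]
rear corners z94 [0.50596595 0.31914422 0.094     ] [0.61237594 0.32566051 0.094     ]
roof z94 [0.5133798  0.19962001 0.094     ] [0.62132876 0.20657383 0.094     ] 0.10817270801613507 3.685767609591892
roof z94 [0.51279091 0.200278   0.094     ] [0.62130984 0.20696241 0.094     ] 0.10872459585896575 3.5247788278156587
pull z112 [0.56976691 0.16900187 0.112     ] [0.57247415 0.13081829 0.112     ]
pull z112 [0.56957861 0.16981455 0.112     ] [0.57208919 0.13002587 0.112     ]
```

Run:
```python
from nav import *
nav(.571,.150,.13,3.6)
```

```text
t 3.37 tcp [0.565  0.1958 0.2293] toolx [-0. -0. -1.] az_y 3.48 grip 0.094 F [-0.6  0.3  0.3]
shift cm (before turn) [9.93 0.32 4.61] turn about x deg -0.12 q [ 0.27  0.39  1.34 -0.    1.41  0.21]
```

>>> {"name": "play_rows", "arguments": {
  "increments": [
    [[120,0.5,0.1,1.2,-0.1],[120,1.2,0.1,1.5,0],[120,1.8,0.1,1.3,0],[120,2.2,0,0.6,0],[120,2.2,0,0,0],[120,1.4,0,0,0],[120,0.6,0,0,0],[120,0,0,0,0],[120,0,0,0,0],[120,0,0,0,0]]
  ],
  "newtons": 20
}}

```text
time_s: 4.2
ee_pos: [0.5715, 0.1505, 0.1316]
eef_rot: [1.683, 1.569, 0.176]
force: [0.2, -0.7, 1.0]
grip_width: 0.0498
```

Run:
```python
from nav import *
nav(.571,.150,.085,3.6)
im=ctrl.camera("wrist"); cv2.imwrite("pics/w3.png",im[:,:,::-1])
```

```text
t 4.2 tcp [0.5715 0.1505 0.1316] toolx [ 0.002  0.    -1.   ] az_y 3.61 grip 0.0498 F [ 0.2 -0.7  1. ]
shift cm (before turn) [ 4.66 -0.06  0.05] turn about x deg 0.01 q [ 0.2   0.46  1.48 -0.    1.2   0.13]
```

View pics/w3.png

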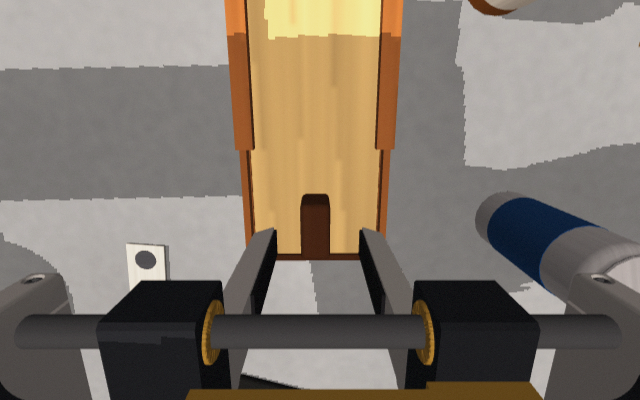

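>>> {"name": "play_rows", "arguments": {
  "increments": [
    [[120,1.0,0,0,0],[120,1.5,0,0,0],[120,1.2,0,0,0],[120,0.6,0,0,0],[120,0.3,0,0,0],[120,0,0,0,0],[120,0,0,0,0]]
  ]
}}

```text
time_s: 4.83
ee_pos: [0.5711, 0.1509, 0.0848]
eef_rot: [1.795, 1.57, 0.287]
force: [-1.1, 0.1, 0.3]
grip_width: 0.0496
```

>>> {"name": "play_rows", "arguments": {
  "increments": [
    [[255,0,0,0,0],[255,0,0,0,0],[255,0,0,0,0],[255,0,0,0,0],[255,0,0,0,0],[255,0,0,0,0],[255,0,0,0,0],[255,0,0,0,0]]
  ],
  "newtons": 25
}}

```text
time_s: 5.5
ee_pos: [0.5709, 0.1508, 0.0846]
eef_rot: [1.561, 1.571, 0.054]
force: [-2.7, -0.4, 2.9]
grip_width: 0.0199
```

Run:
```python
from nav import *
nav(.571,.150,.092,3.6)
im=ctrl.camera("wrist"); cv2.imwrite("pics/w4.png",im[:,:,::-1])
```

```text
t 5.5 tcp [0.5709 0.1508 0.0846] toolx [ 0.  0. -1.] az_y 3.63 grip 0.0199 F [-2.7 -0.4  2.9]
shift cm (before turn) [-0.74  0.    0.08] turn about x deg 0.03 q [ 0.2   0.51  1.52 -0.    1.11  0.13]
```

View pics/w4.png

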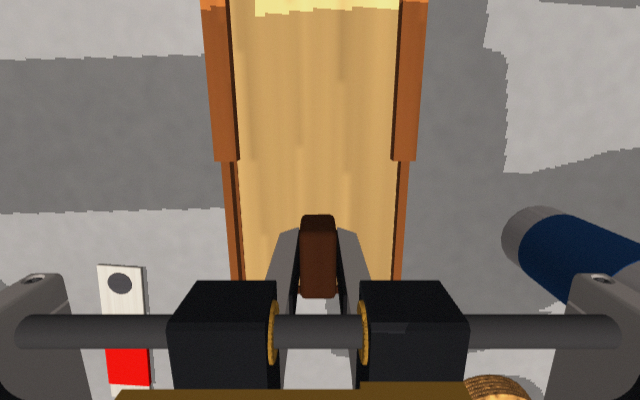

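Gripped at 19.9 mm, the pull's width. Now the lift of the pull, about 6.7 mm.

>>> {"name": "play_rows", "arguments": {
  "increments": [
    [[255,-0.1,0,0,0],[255,-0.15,0,0,0],[255,-0.15,0,0,0],[255,-0.15,0,0,0],[255,-0.12,0,0,0],[255,0,0,0,0],[255,0,0,0,0],[255,0,0,0,0]]
  ]
}}

```text
time_s: 6.22
ee_pos: [0.5709, 0.1508, 0.0911]
eef_rot: [-1.49, 1.571, -2.998]
force: [0.1, 0.7, -1.4]
grip_width: 0.0199
```

Run:
```python
from nav import *
nav(.571+.0626*.12,.150-.998*.12,.092,3.6)
for n in("wrist","scene"):
    im=ctrl.camera(n); cv2.imwrite(f"pics/{n}5.png",im[:,:,::-1])
cv2.imwrite("pics/s5c.png",cv2.resize(cv2.imread("pics/scene5.png")[140:260,310:450],None,fx=5,fy=5,interpolation=2))
```

```text
t 6.22 tcp [0.5709 0.1508 0.0911] toolx [-0. -0. -1.] az_y 3.63 grip 0.0199 F [ 0.1  0.7 -1.4]
shift cm (before turn) [-0.09  0.   12.08] turn about x deg 0.03 q [0.2  0.5  1.52 0.   1.12 0.13]
```

View pics/wrist5.png

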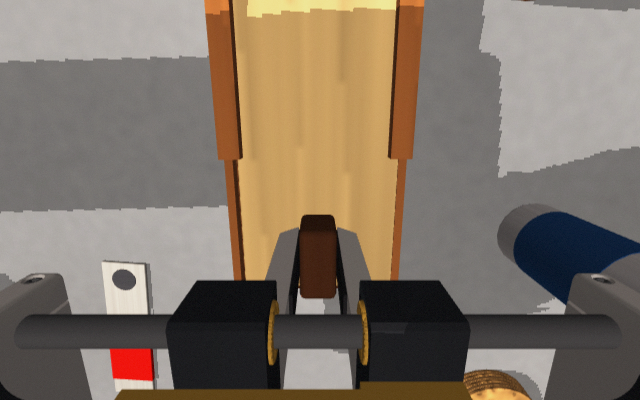

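View pics/s5c.png

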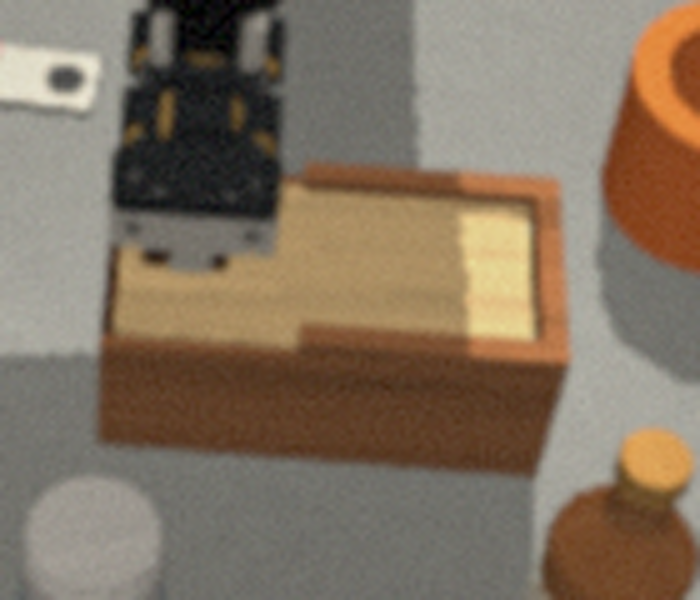

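>>> {"name": "play_rows", "arguments": {
  "increments": [
    [[255,-0.05,0,0.2,0],[255,0,0,0.4,0],[255,0,0,0.5,0],[255,0,0,0.5,0],[255,0,0,0.4,0],[255,0,0,0,0]]
  ]
}}

```text
time_s: 6.82
ee_pos: [0.5723, 0.1297, 0.0916]
eef_rot: [-0.327, 1.57, -1.836]
force: [0.2, -0.4, -5.2]
grip_width: 0.02
```

Run:
```python
from nav import *
nav(.571+.0626*.12,.150-.998*.12,.092,3.6)
im=ctrl.camera("wrist"); cv2.imwrite(f"pics/w6.png",im[:,:,::-1])
```

```text
t 6.82 tcp [0.5723 0.1297 0.0916] toolx [-0. -0. -1.] az_y 3.58 grip 0.02 F [ 0.2 -0.4 -5.2]
shift cm (before turn) [-0.03  0.    9.97] turn about x deg -0.02 q [ 0.16  0.49  1.53 -0.    1.12  0.1 ]
```

View pics/w6.png

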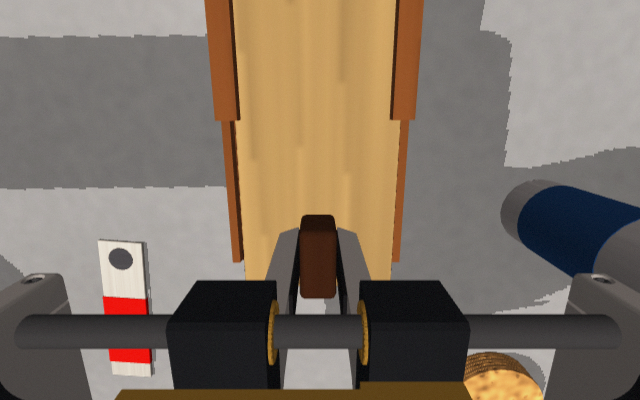

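>>> {"name": "play_rows", "arguments": {
  "increments": [
    [[255,0.08,0,0.3,0],[255,0,0,0.7,0],[255,0,0,0.9,0],[255,0,0,0.9,0],[255,0,0,0.9,0],[255,0,0,0.7,0],[255,0,0,0.4,0],[255,0,0,0,0]]
  ]
}}

```text
time_s: 7.53
ee_pos: [0.5753, 0.0819, 0.0909]
eef_rot: [1.056, 1.571, -0.453]
force: [-0.0, -0.4, -3.2]
grip_width: 0.0202
```

Run:
```python
from nav import *
nav(.571+.0626*.12,.150-.998*.12,.091,3.6)
```

```text
t 7.53 tcp [0.5753 0.0819 0.0909] toolx [ 0. -0. -1.] az_y 3.57 grip 0.0202 F [-0.  -0.4 -3.2]
shift cm (before turn) [-0.01 -0.01  5.18] turn about x deg -0.03 q [ 0.08  0.48  1.55 -0.    1.11  0.02]
```

>>> {"name": "play_rows", "arguments": {
  "increments": [
    [[255,0,0,0.4,0],[255,0,0,0.8,0],[255,0,0,0.9,0],[255,0,0,0.9,0],[255,0,0,0.9,0],[255,0,0,0.8,0],[255,0,0,0.5,0],[255,0,0,0.2,0],[255,0,0,0,0]]
  ],
  "newtons": 45
}}

```text
time_s: 8.28
ee_pos: [0.5787, 0.0286, 0.0909]
eef_rot: [1.943, 1.571, 0.434]
force: [-0.0, -0.9, -1.2]
grip_width: 0.0195
```

Run:
```python
from nav import *
nav(.571+.0626*.12,.150-.998*.12,.091,3.6)
for n in("wrist","scene"):
    im=ctrl.camera(n); cv2.imwrite(f"pics/{n}7.png",im[:,:,::-1])
cv2.imwrite("pics/s7c.png",cv2.resize(cv2.imread("pics/scene7.png")[120:260,250:450],None,fx=4,fy=4,interpolation=2))
```

```text
t 8.28 tcp [0.5787 0.0286 0.0909] toolx [ 0.  0. -1.] az_y 3.59 grip 0.0195 F [-0.  -0.9 -1.2]
shift cm (before turn) [-0.01 -0.01 -0.17] turn about x deg -0.01 q [-0.01  0.48  1.55  0.    1.11 -0.08]
```

View pics/wrist7.png

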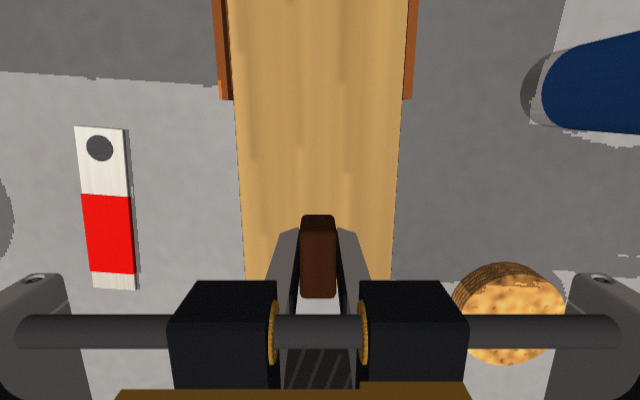

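View pics/s7c.png

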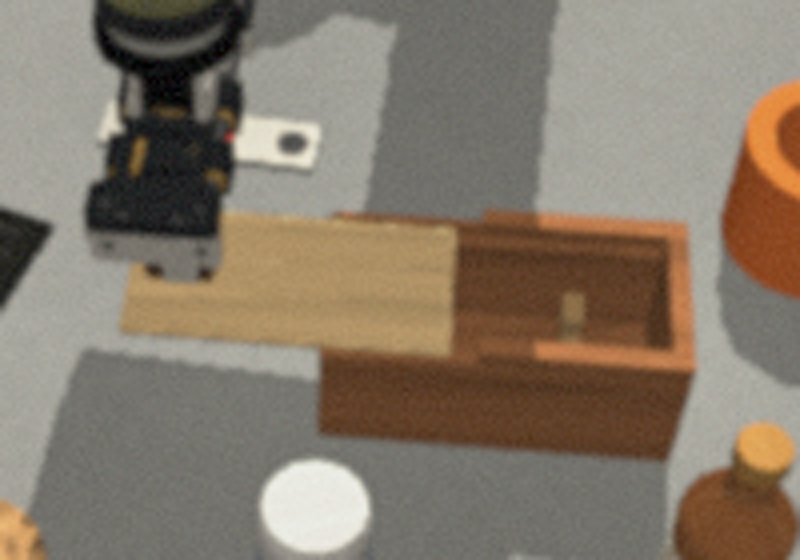

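>>> {"name": "play_rows", "arguments": {
  "increments": [
    [[255,-0.2,0,0,0],[255,-0.5,0,0,0],[255,-0.9,0,0,0],[255,-1.2,0,0,0],[255,-1.2,0,0,0],[255,-0.8,0,0,0],[255,-0.3,0,0,0],[255,0,0,0,0]]
  ]
}}

```text
time_s: 9.05
ee_pos: [0.579, 0.0291, 0.143]
eef_rot: [1.508, 1.569, 0.0]
force: [1.6, 0.1, -2.3]
grip_width: 0.0197
```

Run:
```python
from nav import *
nav(.527,-.300,.06,-14.3)
for n in("wrist","scene"):
    im=ctrl.camera(n); cv2.imwrite(f"pics/{n}8.png",im[:,:,::-1])
cv2.imwrite("pics/s8c.png",cv2.resize(cv2.imread("pics/scene8.png")[110:250,250:450],None,fx=4,fy=4,interpolation=2))
```

```text
t 9.05 tcp [0.579  0.0291 0.143 ] toolx [ 0.002  0.    -1.   ] az_y 3.63 grip 0.0197 F [ 1.6  0.1 -2.3]
shift cm (before turn) [ 8.29 -7.29 32.51] turn about x deg 17.93 q [-0.01  0.42  1.51  0.    1.21 -0.08]
```

View pics/wrist8.png

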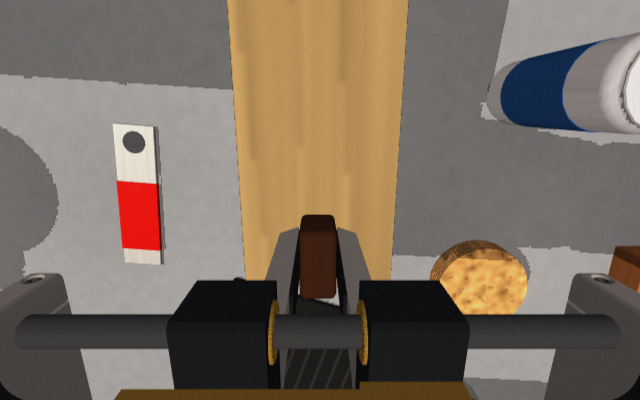

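View pics/s8c.png

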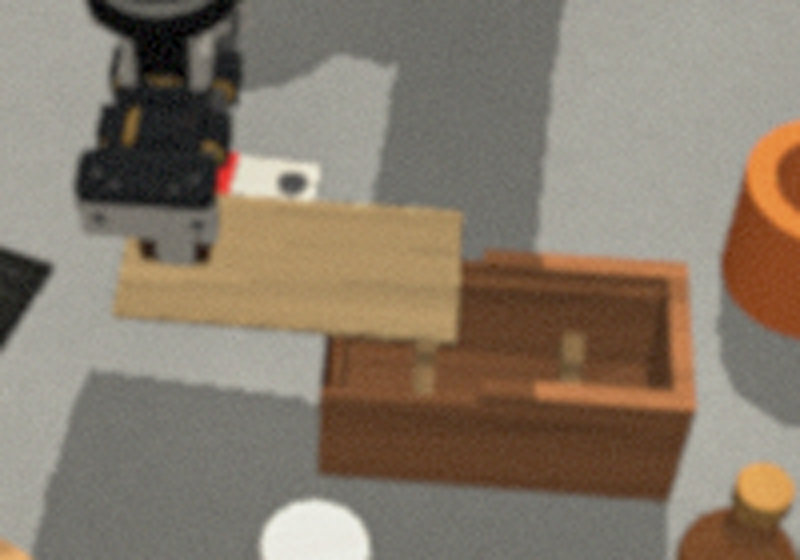

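>>> {"name": "play_rows", "arguments": {
  "increments": [
    [[255,0,-0.2,1.0,0],[255,0,-0.5,2.2,0],[255,0,-0.7,3.1,0],[255,0,-0.7,3.1,0],[255,0,-0.7,3.1,0],[255,0,-0.7,3.1,0],[255,0,-0.7,3.1,0],[255,0,-0.7,3.1,0],[255,0,-0.7,3.1,0],[255,0,-0.7,3.0,0],[255,0,-0.6,2.6,0],[255,0,-0.4,1.5,0]]
  ]
}}

```text
time_s: 10.15
ee_pos: [0.5247, -0.2979, 0.1412]
eef_rot: [-1.802, 1.57, 2.972]
force: [0.2, -0.1, -1.6]
grip_width: 0.0195
```

>>> {"name": "play_rows", "arguments": {
  "increments": [
    [[255,0,0,0.4,2],[255,0,0,0,4],[255,0,0,0,4],[255,0,0,0,4],[255,0,0,0,3],[255,0,0,0,0.9],[255,0,0,0,0],[255,0,0,0,0]]
  ]
}}

```text
time_s: 10.82
ee_pos: [0.5262, -0.2988, 0.1416]
eef_rot: [-1.897, 1.57, 2.568]
force: [-0.1, 0.2, -2.6]
grip_width: 0.0202
```

Run:
```python
from nav import *
nav(.527,-.300,.022,-14.3)
for n in("top","scene"):
    im=ctrl.camera(n); cv2.imwrite(f"pics/{n}9.png",im[:,:,::-1])
cv2.imwrite("pics/s9c.png",cv2.resize(cv2.imread("pics/scene9.png")[80:240,110:310],None,fx=3.5,fy=3.5,interpolation=2))
```

```text
t 10.82 tcp [ 0.5262 -0.2988  0.1416] toolx [-0.  0. -1.] az_y -14.17 grip 0.0202 F [-0.1  0.2 -2.6]
shift cm (before turn) [11.96  0.12  0.1 ] turn about x deg 0.13 q [-0.58  0.48  1.43 -0.    1.24 -0.33]
```

View pics/top9.png

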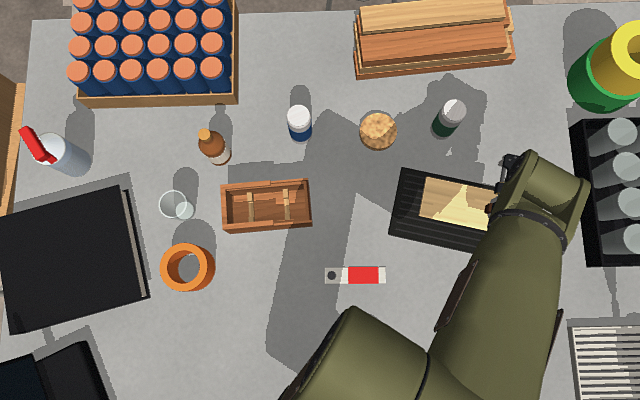

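View pics/s9c.png

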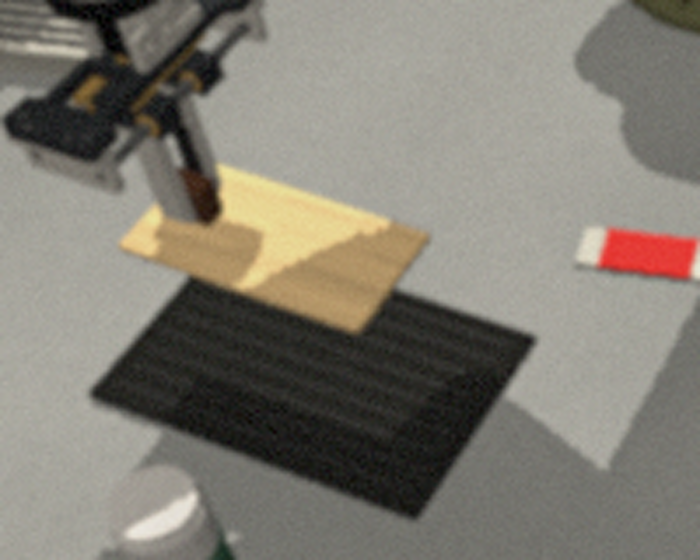

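>>> {"name": "play_rows", "arguments": {
  "increments": [
    [[255,0.4,0.1,0.1,0],[255,1.0,0,0,0],[255,1.5,0,0,0],[255,1.6,0,0,0],[255,1.6,0,0,0],[255,1.5,0,0,0],[255,1.2,0,0,0],[255,0.8,0,0,0],[255,0.5,0,0,0],[255,0.2,0,0,0],[255,0,0,0,0]]
  ]
}}

```text
time_s: 11.83
ee_pos: [0.5271, -0.3001, 0.0388]
eef_rot: [-1.523, 1.571, 2.94]
force: [0.6, -0.8, -1.2]
grip_width: 0.02
```

Run:
```python
from nav import *
nav(.527,-.300,.0186,-14.3)
for n in("top","scene"):
    im=ctrl.camera(n); cv2.imwrite(f"pics/{n}10.png",im[:,:,::-1])
a=cv2.resize(cv2.imread("pics/scene10.png")[100:240,110:290],None,fx=4,fy=4,interpolation=2)
cv2.imwrite("pics/s10c.png",a)
cv2.imwrite("pics/t10c.png",cv2.resize(cv2.imread("pics/top10.png")[150:280,370:530],None,fx=4,fy=4,interpolation=2))
```

```text
t 11.83 tcp [ 0.5271 -0.3001  0.0388] toolx [-0.  0. -1.] az_y -14.27 grip 0.02 F [ 0.6 -0.8 -1.2]
shift cm (before turn) [ 2.02 -0.01 -0.01] turn about x deg 0.03 q [-0.58  0.6   1.5  -0.    1.04 -0.33]
```

View pics/s10c.png

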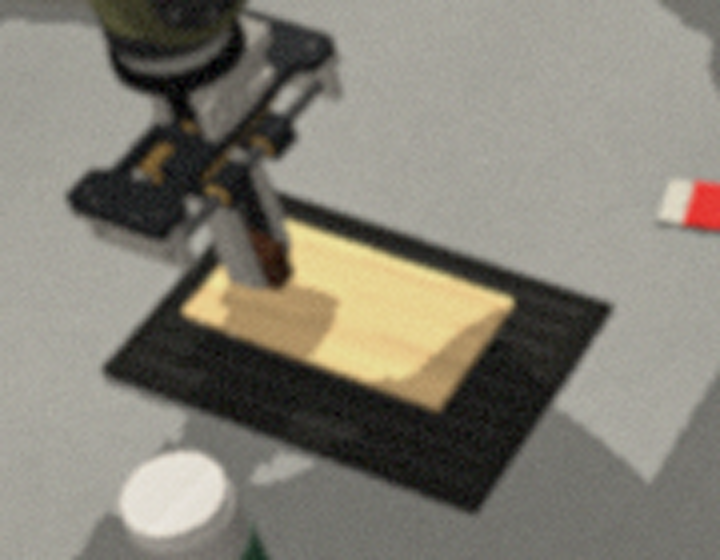

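View pics/t10c.png

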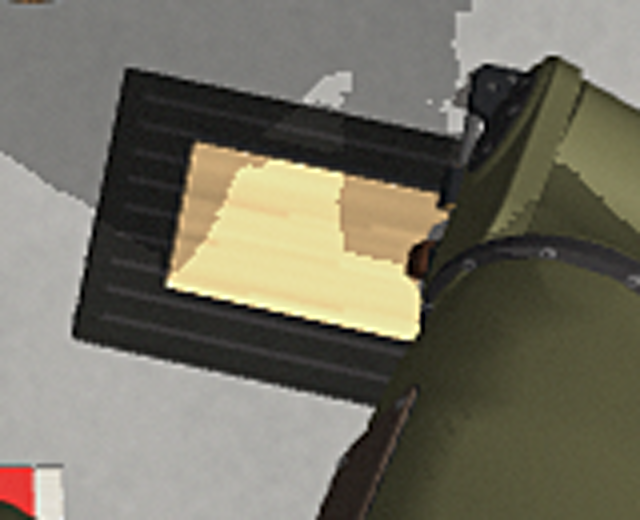

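>>> {"name": "play_rows", "arguments": {
  "increments": [
    [[255,0.2,0,0,0],[255,0.3,0,0,0],[255,0.3,0,0,0],[255,0.3,0,0,0],[255,0.2,0,0,0],[255,0.1,0,0,0],[255,0,0,0,0],[255,0,0,0,0]]
  ],
  "newtons": 20
}}

```text
time_s: 12.6
ee_pos: [0.527, -0.3001, 0.0248]
eef_rot: [-1.41, 1.571, 3.054]
force: [-0.4, -0.4, -2.0]
grip_width: 0.0198
```

>>> {"name": "play_rows", "arguments": {
  "increments": [
    [[255,0.1,0,0,0],[255,0.1,0,0,0],[255,0.1,0,0,0],[255,0.1,0,0,0],[255,0,0,0,0],[255,0,0,0,0]]
  ],
  "newtons": 12
}}

```text
time_s: 13.1
ee_pos: [0.527, -0.3001, 0.0208]
eef_rot: [-1.94, 1.571, 2.524]
force: [0.4, 0.2, -1.8]
grip_width: 0.0197
```

>>> {"name": "play_rows", "arguments": {
  "increments": [
    [[255,0.05,0,0,0],[255,0.05,0,0,0],[255,0,0,0,0],[255,0,0,0,0],[255,0,0,0,0]]
  ]
}}

```text
time_s: 13.52
ee_pos: [0.5271, -0.3001, 0.0199]
eef_rot: [1.62, 1.571, -0.2]
force: [-0.5, -0.9, -1.2]
grip_width: 0.0198
```

Run:
```python
from nav import *
nav(.527,-.300,.0186,-14.3)
for n in("wrist","scene"):
    im=ctrl.camera(n); cv2.imwrite(f"pics/{n}11.png",im[:,:,::-1])
cv2.imwrite("pics/s11c.png",cv2.resize(cv2.imread("pics/scene11.png")[110:240,110:290],None,fx=4,fy=4,interpolation=2))
```

```text
t 13.52 tcp [ 0.5271 -0.3001  0.0199] toolx [ 0. -0. -1.] az_y -14.27 grip 0.0198 F [-0.5 -0.9 -1.2]
shift cm (before turn) [ 0.13 -0.01 -0.01] turn about x deg 0.03 q [-0.58  0.63  1.51  0.    1.01 -0.33]
```

View pics/s11c.png

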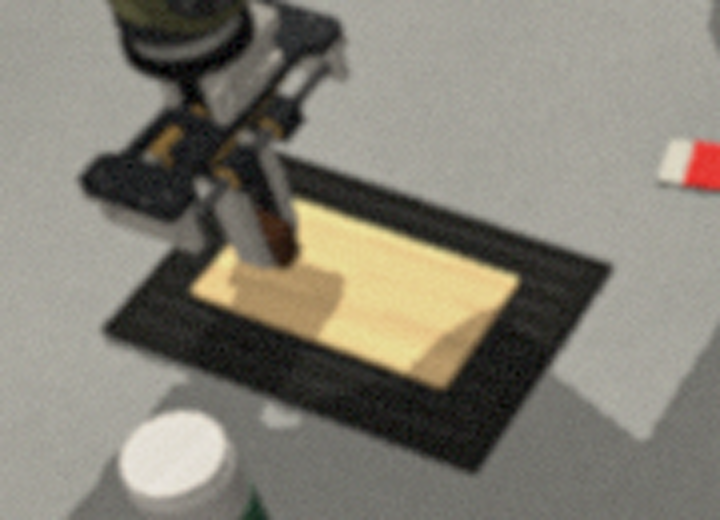

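View pics/wrist11.png

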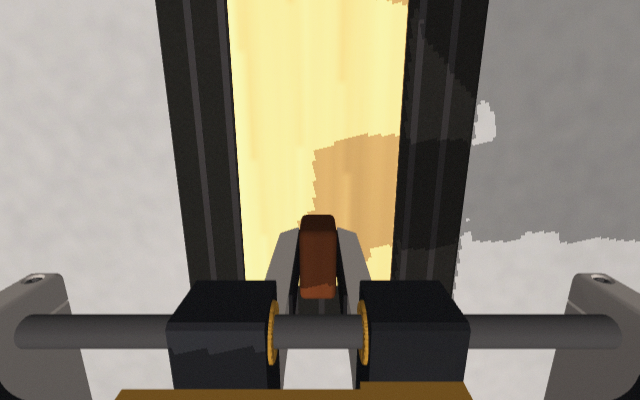

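>>> {"name": "play_rows", "arguments": {
  "increments": [
    [[255,0.05,0,0,0],[255,0.05,0,0,0],[255,0,0,0,0],[255,0,0,0,0]]
  ]
}}

```text
time_s: 13.95
ee_pos: [0.527, -0.3002, 0.0189]
eef_rot: [1.024, 1.571, -0.796]
force: [-0.4, -1.5, 0.6]
grip_width: 0.0195
```

>>> {"name": "play_rows", "arguments": {
  "increments": [
    [[255,0.05,0,0,0],[255,0,0,0,0],[255,0,0,0,0]]
  ]
}}

```text
time_s: 14.2
ee_pos: [0.5271, -0.3002, 0.0187]
eef_rot: [0.882, 1.571, -0.938]
force: [-2.1, 0.8, 4.9]
grip_width: 0.0199
```

>>> {"name": "play_rows", "arguments": {
  "increments": [
    [[196,0,0,0,0],[192,0,0,0,0],[188,0,0,0,0],[180,0,0,0,0],[165,0,0,0,0],[150,0,0,0,0],[140,0,0,0,0],[140,0,0,0,0]]
  ]
}}

```text
time_s: 14.87
ee_pos: [0.527, -0.3001, 0.0183]
eef_rot: [-2.16, 1.571, 2.304]
force: [0.0, 0.2, -0.1]
grip_width: 0.0422
```

Run:
```python
from nav import *
nav(.527,-.300,.0186,-14.3)
im=ctrl.camera("wrist"); cv2.imwrite(f"pics/w12.png",im[:,:,::-1])
```

```text
t 14.87 tcp [ 0.527  -0.3001  0.0183] toolx [-0.  0. -1.] az_y -14.27 grip 0.0422 F [ 0.   0.2 -0.1]
shift cm (before turn) [-0.03 -0.   -0.01] turn about x deg 0.03 q [-0.58  0.63  1.51  0.    1.   -0.33]
```

View pics/w12.png

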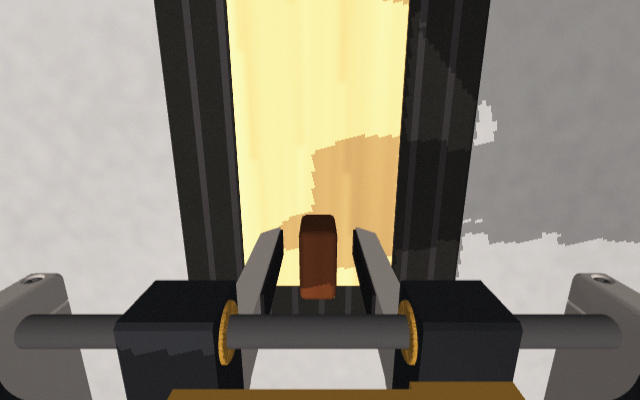

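Released without moving the lid. Now retreat upwards.

>>> {"name": "play_rows", "arguments": {
  "increments": [
    [[140,-0.3,0,0,0],[140,-0.8,0,0,0],[140,-1.5,0,0,0],[140,-2.5,0,0,0],[140,-3.0,0,0,0],[140,-3.0,0,0,0],[140,-3.0,0,0,0],[140,-2.0,0,0,0],[140,-1.0,0,0,0],[140,0,0,0,0],[140,0,0,0,0]]
  ]
}}

```text
time_s: 15.83
ee_pos: [0.5268, -0.3, 0.1888]
eef_rot: [-1.847, 1.57, 2.616]
force: [0.5, 1.1, -0.7]
grip_width: 0.0424
```

>>> {"name": "play_rows", "arguments": {
  "increments": [
    [[140,0,0,1.0,0],[140,0,0,2.0,0],[140,0,-2,2.0,0],[140,0,-2,2.0,0],[140,0,-2,2.0,0],[140,0,-2,2.0,0],[140,0,-1,1.0,0],[140,0,0,0,0],[140,0,0,0,0],[140,0,0,0,0]]
  ]
}}

```text
time_s: 16.67
ee_pos: [0.4108, -0.3938, 0.1888]
eef_rot: [-2.42, 1.57, 2.044]
force: [-0.3, 0.8, 0.7]
grip_width: 0.0425
```

Run:
```python
from nav import *
nav(.527,-.300,.0186,-14.3)
for n in("top","scene"):
    im=ctrl.camera(n); cv2.imwrite(f"pics/{n}13.png",im[:,:,::-1])
cv2.imwrite("pics/s13c.png",cv2.resize(cv2.imread("pics/scene13.png")[110:240,110:290],None,fx=4,fy=4,interpolation=2))
```

```text
t 16.67 tcp [ 0.4108 -0.3938  0.1888] toolx [-0.     0.001 -1.   ] az_y -14.25 grip 0.0425 F [-0.3  0.8  0.7]
shift cm (before turn) [ 17.02   8.96 -11.95] turn about x deg 0.05 q [-0.83  0.36  1.49  0.    1.3  -0.58]
```

View pics/top13.png

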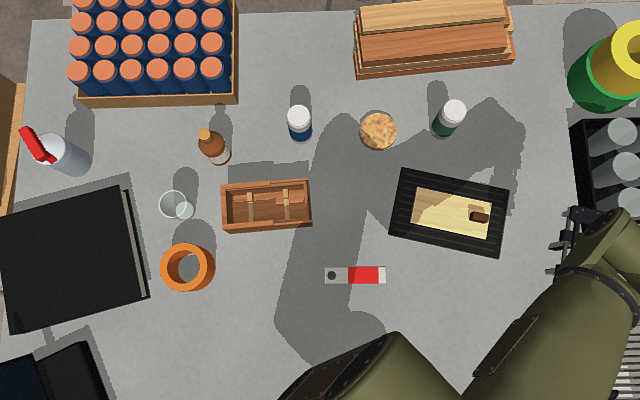

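View pics/s13c.png

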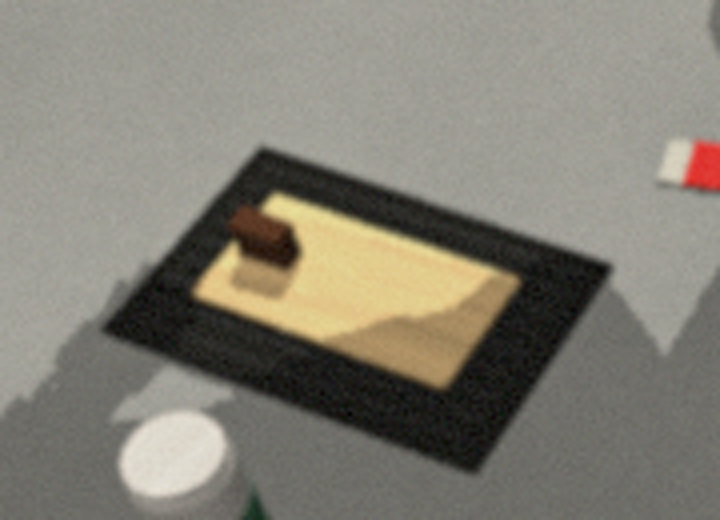

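View pics/scene13.png

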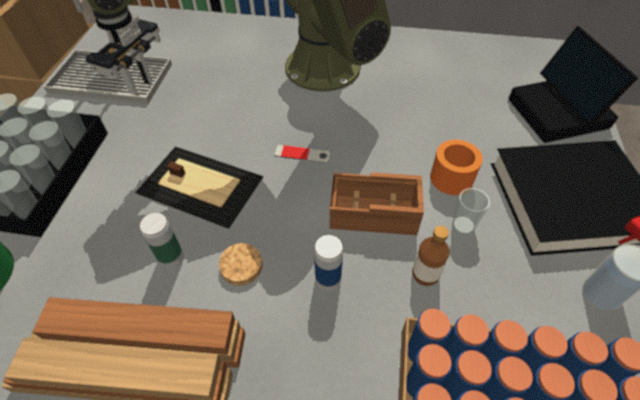

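```bash
python3 -c "
from station import ctrl
print(ctrl.hand_in())"
```

```text
the job is handed in; nothing more can be done
None
```

The gift box is open and its lid lies flat on the bar mat with the pull up. I handed the job in after about 16.8 s of robot time.

- **Moves:** I gripped the pull, raised it about 6.5–7 mm so the front end cleared the lip, and slid the lid out about 122 mm. I then lifted it clear, turned it about 18° to line up with the mat, and lowered it slowly until it touched. The largest force read at the end of any move was about 5 N.
- **Set-down:** Contact showed at a TCP height of 18.7–18.9 mm, against the 18.6 mm I had worked out. The lid did not visibly shift when I opened the fingers.
- **Last pictures:** The lid is well inside the mat, roughly centred and aligned with it. The box is open and empty. The bystanders are at the same pixel positions as at the start, by eye. The gripper is clear of everything.
- **Disagreements:** The two fixed cameras put heights about 3–8 mm too low. I used the two wrist-camera views for the grasp instead. They gave about 112 mm for the pull's top on average (108 mm at one end, 116 mm at the other) and agreed with the box's midline. I did not measure the lid's flatness from two views after release; it rests on the contact height and the pictures.

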